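Tighten the jiko's pot-rest clamp screw

TASK

The pot-rest clamp on the cold jiko is loose. Take the screwdriver from the rack, rest its blade lightly on the big slotted brass screw and feel round gently until it drops into the slot, then turn the screw clockwise until fully tight against its stop, without forcing it. Stand the screwdriver back in a rack hole, upright and fully home; keep the gripper off the jiko and leave the other things undisturbed.

Things in the scene. Friction and masses are not known exactly. Their poses are not given: they have to be found in the camera images.
- driver: Loose flat screwdriver, 120 g, upright (blade down) in either rack hole, yaw within 0.5 rad of the rack's. z up along it. Origin: centre of the underside of its black foot flange (34 mm round, 5 mm thick), which rests on the rack top. Red square handle 24 x 24 mm, sides across x and y, z = 5 to 85 mm. Below: 8 mm shank, then from z = -48 to -65 mm the blade, 14 mm wide along x, 3 mm thick.
- driver_tip (a point): Centre of the end of the screwdriver's blade, 65 mm below the driver's origin; axes as the driver's.
- jiko: Heavy fixed waisted steel charcoal stove, clay-lined, 240 mm across, 162 mm tall, with three pot rests up to 180 mm. Origin: centre of its underside, z up. A steel lug on its upper side, towards its own -x, carries the clamp screw, whose upright axis is at x = -152 mm. The screw head sits on a spring: it gives 2.5 mm downward under about 7 N (preload 1 N, 2500 N/m), then is solid.
- screw_top (a point): Point on the screw's axis, level with the top of its unpressed head (140 mm above the ledge). Fixed to the jiko, axes as the jiko's: it does not show the slot's direction. Brass head 30 mm across; a slot 6 mm wide, 7 mm deep runs right across through the axis. Slot direction: the jiko's x axis give or take 0.6 rad, then turned clockwise by screw; to be felt or seen.
- screw (a joint): Angle of the clamp screw in rad, growing clockwise seen from above: 0 = quite loose (starts 0 to 0.2), 1.0 = tight, a solid stop. It stays where it is left. It resists turning with 0.045 N m, so a blade pressed lightly (2 to 5 N) on the head slides round without turning it.
- rack: Fixed green plastic rack, 240 mm along y and 80 mm along x, its top face at 106 mm above the ledge, screwed to a low brick upstand (same height) on its +x side. Origin on the ledge under its centre, z up. Two square through-holes 22 x 22 mm at y = +70 and -70 mm, plate 8 mm thick, open below down to the ledge.
- hole_a (a point): Centre of the rack hole at y = +70 mm, on the rack's top face.
- hole_b (a point): Centre of the rack hole at y = -70 mm, on the rack's top face.
- stick: Loose wooden mingling stick in the other rack hole: 34 mm round shoulder resting on the rack top, flat paddle 40 mm wide up to 70 mm above it. Origin: underside of the shoulder. Leave alone.
- sufuria: Loose aluminium pot with clip-on lid, 210 mm across the clips, 140 mm tall with knob; origin under its centre. Leave alone.
- cup: Loose blue plastic cup, 76 mm across, 90 mm tall; origin under its centre. Leave alone.
- tongs: Loose steel tongs lying flat, 230 mm long along their x, 60 mm wide, 12 mm tall; origin under their middle. Leave alone.

How it is judged:
By the outcome, as a careful person would: the job done as asked, in the order asked, and still so for the second after the job is handed in, with the robot touching nothing.
It also fails if it takes over 72 s, if anything falls off the work surface, if the arm or the gripper's body presses on something with over 40 N, if the wrist force passes 120 N, or if a joint passes its speed limit or range.

ROBOT

A 6-joint arm with a two-finger parallel gripper is mounted at the origin on the work surface. World frame = base frame: x ahead of the robot, y to its left, z up, the work surface at z = 0. Lengths are in m, angles in rad, forces in N, time in s.
With the tool pointing down it reaches from about 0.3 to 0.875 m from the base axis. Payload 6.4 kg.
Tool frame: the origin (TCP) lies between the finger pads; the fingertips stand 8 mm ahead of it and the grasp point (between the pads) lies 11 mm behind it; z points along the fingers, y is the line along which they close (so a half turn about z gives the same grasp; the last joint's range is limited). The gripper opens to 88 mm and grips with 3 to 60 N. Pads are 18 mm wide; open, the fingers measure 123 mm over their backs; the gripper's body (75 mm by 187 mm) begins 45 mm behind the grasp point.
Start: joints at [-1.416, 0.181, 1.607, -0, 1.354, -0.206], TCP at [0.203, -0.538, 0.247] pointing down, gripper open.
Joint ranges: [-2.99, 2.99], [-0.89, 2.07], [0.3, 2.58], [-1.14, 4.28], [0, 2.63], [-3.12, 3.12]. Speed limits (rad/s): [2.57, 2.57, 3.01, 3.14, 3.14, 3.14].

INTERFACE

Orientations are given as a unit quaternion [w, x, y, z].
In Python, from workcell import arm, cam gives the robot as it stands (arm), with the cameras (cam).
- The arm moves only by the shell command python3 nudge.py 'ROWS' [FORCE]. ROWS is a JSON list of rows, 1 to 5 of them, each an object with the fields pos (a list: dx, dy, dz in a scale on which 1.0 is 0.2 m), twist (a turn about the tool's z in a scale on which 1.0 is 4 rad), aperture (the opening from 0.0 (shut) to 1.0 (fully open)); a field left out counts as zero (the opening has to be given); each row is the pose to reach, as a shift and turn from the pose commanded when the command began, along the tool's axes at that moment; what a row does not reach only later rows make up. A row lasts 1/12 s, in which the tool goes at most 0.0417 m and 0.125 rad, less where a joint would pass 70% of its speed; a pose out of reach is approached as far as the arm can. The fingers move at their own pace and stop on an object; FORCE is the grip in N (left out, the last holds). Time passes only in rows, so rows that do not move let the fingers close. It prints the time, the measured TCP pose, the force, the opening and the grip force at its end. A shift or turn number past 1, either way, is cut back to 1. Input that does not fit is refused with a message, and nothing moves.
- arm.get_obs(): the state, without advancing time (a new reading comes with each control period).
- cam.camera(name): name is "side" or "top" or "wrist"; returns a dict with "image" (400x640x3 uint8, blue, green, red), "z_map" (400x640 float32, m along the optical axis (not along the pixel's ray), 0 where there is no reading), "fx", "fy", "cx", "cy" (pixels), "k1" (the pictures are not rectified: a ray, as slopes to the right and down, at radius r is drawn at 1 + k1 r^2 times it, then the intrinsics apply), "world_from_camera" (4x4, takes a point from camera to world coordinates). Camera axes: x right, y down, z forward; pixel columns grow to the right and rows downward; lengths in m; the calibration is good to about 2 mm. A picture is of the moment at which its call begins.
- arm.close_job(): hands the job in; it is judged then, once.
The state is a dict: "time_s": time; "joints": joint angles; "joint_vel": joint speeds; "effort": joint torques, N m; "eef_pos": TCP position; "ee_rot": TCP orientation; "wrist_force": force on the tool from outside, world axes, zero at the start; "ft_torque": the same for the moment, N m; "opening": opening from 0.0 (shut) to 1.0 (fully open); "finger_force": force on a finger pad.
Only numpy, scipy, OpenCV 4.12 (cv2) and the standard library are available. Lean on these libraries where they do the work, as an engineer would, in place of code of your own. Each camera call takes 0.05 s, during which the arm holds its last target. There are 200 camera calls.

## Working session

There is one attempt and no reset: what is moved stays moved. The work goes in short steps, Python scripts to look and compute and a shell command to move; the robot and the scene stay as the last step left them, time stands still between calls to the robot, and variables do not carry over. Pictures are saved under pics/ and viewed, at most 13 in all, crops included, and the job is handed in when it is done.

```bash
ls; mkdir -p pics; python3 - <<'E'
from workcell import arm, cam
import cv2,pickle,numpy as np
o=arm.get_obs();print({k:np.round(v,3) for k,v in o.items()})
C={}
for n in("side","top","wrist"):
    c=cam.camera(n);C[n]=c;print(n,c["fx"],c["fy"],c["cx"],c["cy"],c["k1"]);print(np.round(c["world_from_camera"],3))
pickle.dump(C,open("c0.pkl","wb"))
cv2.imwrite("pics/top0.png",C["top"]["image"])
cv2.imwrite("pics/side0.png",C["side"]["image"])
E
```

```text
nudge.py
pics
workcell.py
{'time_s': np.float64(0.0), 'joints': array([-1.416,  0.181,  1.608, -0.   ,  1.354, -0.206]), 'joint_vel': array([-0.   ,  0.001,  0.002, -0.001,  0.   ,  0.001]), 'effort': array([-1.0000e-03, -4.3386e+01, -3.4185e+01,  7.0000e-02,  3.9000e-02,
       -0.0000e+00]), 'eef_pos': array([ 0.203, -0.537,  0.246]), 'ee_rot': array([-0.001,  0.984,  0.179,  0.   ]), 'wrist_force': array([-0.296, -0.584, -0.811]), 'ft_torque': array([-0.01 , -0.021,  0.039]), 'finger_force': np.float64(0.0), 'opening': np.float64(1.003)}
side 519.931664385214 519.931664385214 321.9463178646845 196.0027053170255 -0.08982517342194857
[[ 0.996  0.042 -0.075  0.633]
 [ 0.084 -0.684  0.724 -0.855]
 [-0.021 -0.728 -0.685  0.952]
 [ 0.     0.     0.     1.   ]]
top 390.85330241386396 390.85330241386396 319.21537217247817 208.40526998546684 -0.08963423044775738
[[ 0.036 -0.976  0.216  0.368]
 [-0.999 -0.036  0.004 -0.01 ]
 [ 0.004 -0.216 -0.976  1.02 ]
 [ 0.     0.     0.     1.   ]]
wrist 345.13443503483495 345.13443503483495 320.9640050934494 196.16347346690338 -0.05493607114654243
[[ 0.353 -0.887 -0.297  0.281]
 [-0.936 -0.335 -0.111 -0.508]
 [-0.001  0.317 -0.948  0.384]
 [ 0.     0.     0.     1.   ]]
```

View pics/top0.png

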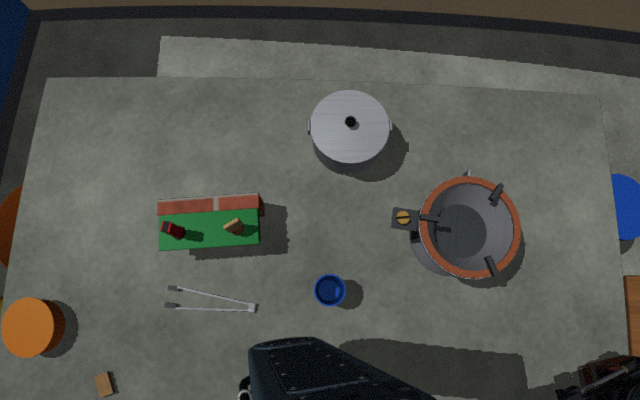

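View pics/side0.png

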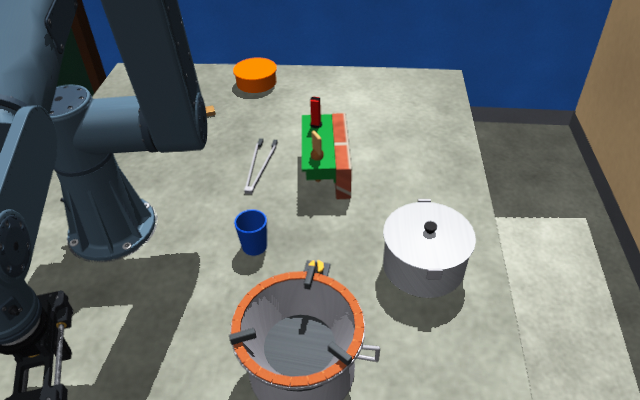

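The top view shows the driver at about (172,230), the stick at (233,226), the screw at (403,217) and the cup at (330,290). The side view shows the driver at (315,110) and the screw at (317,266). Next I'll measure with enlarged crops and depth.

```bash
cat > h.py <<'E'
import numpy as np,cv2,pickle
def ray(c,u,v):
    K=np.array([[c["fx"],0,c["cx"]],[0,c["fy"],c["cy"]],[0,0,1]])
    p=cv2.undistortPoints(np.array([[[u,v]]],float),K,np.array([c["k1"],0,0,0.]))[0,0]
    T=c["world_from_camera"];return T[:3,3],T[:3,:3]@np.array([p[0],p[1],1])
def atz(c,u,v,z):
    o,d=ray(c,u,v);return o+d*(z-o[2])/d[2]
def tri(c1,p1,c2,p2):
    o1,d1=ray(c1,*p1);o2,d2=ray(c2,*p2)
    s=np.linalg.lstsq(np.c_[d1,-d2],o2-o1,rcond=None)[0]
    a,b=o1+s[0]*d1,o2+s[1]*d2
    return (a+b)/2,np.linalg.norm(a-b)
def cloud(c):
    h,w=c["z_map"].shape;K=np.array([[c["fx"],0,c["cx"]],[0,c["fy"],c["cy"]],[0,0,1]])
    u,v=np.meshgrid(np.arange(w),np.arange(h))
    p=cv2.undistortPoints(np.stack([u,v],-1).reshape(-1,1,2).astype(float),K,np.array([c["k1"],0,0,0.])).reshape(h,w,2)
    P=np.dstack([p,np.ones((h,w))])*c["z_map"][...,None];T=c["world_from_camera"]
    return P@T[:3,:3].T+T[:3,3]
def crop(img,u0,u1,v0,v1,s):
    return cv2.resize(img[v0:v1,u0:u1],None,fx=s,fy=s,interpolation=cv2.INTER_CUBIC)
E
python3 - <<'E'
from h import *
C=pickle.load(open("c0.pkl","rb"))
t=C["top"]["image"];s=C["side"]["image"]
a=crop(t,150,270,185,255,5);b=crop(t,385,445,195,240,5);c=crop(s,295,355,90,170,5)[:,:];d=crop(s,295,345,250,290,5)
H=np.zeros((600,800,3),np.uint8)
a=cv2.resize(crop(t,150,270,185,255,4),None,fx=1,fy=1)
H[:280,:480]=a;H[:225,490:790]=b
H[290:290+300,0:240]=cv2.resize(s[90:165,295:355],None,fx=4,fy=4,interpolation=cv2.INTER_CUBIC)
H[290:290+280,300:300+350]=cv2.resize(s[250:290,295:345],None,fx=7,fy=7,interpolation=cv2.INTER_CUBIC)
cv2.imwrite("pics/crops.png",H)
for n in("top","side"):
    P=cloud(C[n]);im=C[n]["image"].astype(int)
    B,G,R=im[...,0],im[...,1],im[...,2]
    ok=C[n]["z_map"]>0
    g=ok&(G>R+60)&(G>B+40);r=ok&(R>G+70)&(R>B+70)&(P[...,2]>.115)&(P[...,1]>.1)&(P[...,2]<.25)&(P[...,0]<.6)
    for nm,m in(("green",g),("red",r)):
        q=P[m];print(n,nm,len(q),np.median(q,0).round(4),q.min(0).round(3),q.max(0).round(3))
        if nm=="green":
            q=q[abs(q[:,2]-np.median(q[:,2]))<.006];rr=cv2.minAreaRect(q[:,:2].astype(np.float32)*1000);print(rr)
        elif len(q):
            top=q[q[:,2]>q[:,2].max()-.008];print("handle top",len(top),top.mean(0).round(4),cv2.minAreaRect(top[:,:2].astype(np.float32)*1000))
    y=ok&(R>B+60)&(G>B+40)&(R>110)&(P[...,1]<-.1)&(P[...,2]>.1)&(P[...,2]<.16)
    q=P[y];print(n,"brass",len(q),np.median(q,0).round(4) if len(q) else 0,q.min(0).round(3),q.max(0).round(3))
    v,u=np.nonzero(y);print(u.mean(),v.mean())
E
```

```text
top green 2363 [0.5137 0.2527 0.1062] [0.458 0.137 0.1  ] [0.564 0.379 0.112]
((510.8871765136719, 258.6895446777344), (84.72343444824219, 237.61441040039062), 6.350976943969727)
top red 30 [0.4981 0.3202 0.1908] [0.487 0.315 0.187] [0.509 0.34  0.194]
handle top 30 [0.4984 0.3249 0.1907] ((499.5466613769531, 327.10467529296875), (22.51904296875, 19.824298858642578), 73.70484161376953)
top brass 86 [ 0.5529 -0.1993  0.1403] [ 0.535 -0.212  0.137] [ 0.564 -0.186  0.145]
402.66279069767444 216.9418604651163
side green 1307 [0.5169 0.2393 0.1063] [ 0.455  0.132 -0.001] [0.564 0.538 0.157]
((508.0793151855469, 257.55450439453125), (86.3602523803711, 244.94065856933594), 6.5308918952941895)
side red 184 [0.4978 0.3148 0.1594] [0.486 0.306 0.117] [0.507 0.339 0.194]
handle top 29 [0.4971 0.3186 0.1906] ((496.0166015625, 325.0278015136719), (27.521961212158203, 18.95929718017578), 89.36553955078125)
side brass 141 [ 0.5536 -0.2037  0.1417] [ 0.412 -0.462  0.126] [ 0.646 -0.179  0.16 ]
311.0496453900709 289.1418439716312
```

View pics/crops.png

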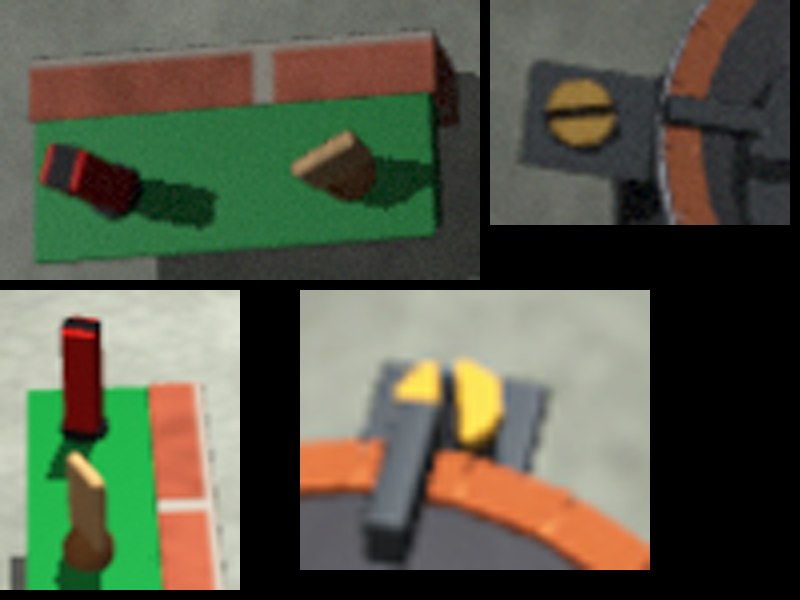

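The crops show the driver foot at about (177,236) in the top view. The slot is almost along the image's horizontal, so near the jiko's x. I'll hover the wrist camera over the screw first.

The manual's scale: shifts go in shares of 0.2 m and turns go in shares of 4 rad. Converting my numbers, 0.17 m is 0.85, -0.055 m is -0.275.

```bash
python3 nudge.py '[{"pos": [0.1, -0.05, -0.1], "aperture": 1}, {"pos": [0.3, -0.125, -0.2], "aperture": 1}, {"pos": [0.5, -0.2, -0.275], "aperture": 1}, {"pos": [0.675, -0.275, -0.275], "aperture": 1}, {"pos": [0.85, -0.35, -0.275], "aperture": 1}]' && python3 nudge.py '[{"pos": [0.175, -0.075, 0], "aperture": 1}, {"pos": [0.35, -0.15, 0], "aperture": 1}, {"pos": [0.525, -0.225, 0], "aperture": 1}, {"pos": [0.7, -0.3, 0], "aperture": 1}, {"pos": [0.875, -0.375, 0], "aperture": 1}]' && python3 nudge.py '[{"pos": [0.175, -0.075, 0], "aperture": 1}, {"pos": [0.35, -0.15, 0], "aperture": 1}, {"pos": [0.45, -0.215, 0], "aperture": 1}, {"pos": [0.5, -0.24, 0], "aperture": 1}, {"pos": [0.5, -0.24, 0], "aperture": 1}]'
python3 - <<'E'
from h import *
from workcell import arm, cam
c=cam.camera("wrist");o=arm.get_obs();print(o["eef_pos"].round(4),o["ee_rot"].round(4),o["joints"].round(3),o["wrist_force"].round(2))
pickle.dump((c,o),open("w1.pkl","wb"))
from workcell import arm, cam
P=cloud(c);im=c["image"].astype(int);B,G,R=im[...,0],im[...,1],im[...,2]
y=(R>B+50)&(G>B+30)&(abs(P[...,2]-.14)<.012)
n,l,st,ce=cv2.connectedComponentsWithStats(y.astype(np.uint8));
for i in range(1,n):
    if st[i,4]>40:print(st[i],ce[i].round(1))
u,v=np.nonzero(y)[::-1];u0,v0=int(np.median(u)),int(np.median(v));print(u0,v0)
cv2.imwrite("pics/w1.png",np.hstack([crop(c["image"],max(u0-50,0),u0+50,max(v0-50,0),v0+50,4),cv2.resize(c["image"],(400,250))[:, :].copy() if 0 else np.vstack([cv2.resize(c["image"],(400,250)),np.zeros((150,400,3),np.uint8)])]))
E
```

```text
time_s: 0.57
eef_pos: [0.3374, -0.4129, 0.3031]
ee_rot: [0.001, 0.984, 0.179, 0.0]
wrist_force: [1.2, -0.1, 0.6]
opening: 0.998
finger_force: 0.0
time_s: 0.98
eef_pos: [0.4745, -0.2798, 0.3016]
ee_rot: [-0.0, 0.984, 0.179, -0.0]
wrist_force: [0.2, -0.6, 0.2]
opening: 0.999
finger_force: 0.0
time_s: 1.4
eef_pos: [0.5511, -0.1995, 0.3013]
ee_rot: [-0.0, 0.983, 0.181, -0.0]
wrist_force: [-0.1, 0.4, -0.4]
opening: 1.0
finger_force: 0.0
[ 0.5502 -0.2009  0.3013] [-1.000e-04  9.836e-01  1.804e-01 -5.000e-04] [-5.520e-01  1.650e-01  1.515e+00 -1.000e-03  1.463e+00  6.560e-01] [ 0.3   0.22 -0.04]
[307 162  31  18 359] [323.  170.2]
[305 178  31  18 337] [318.9 186.8]
321 177
```

View pics/w1.png

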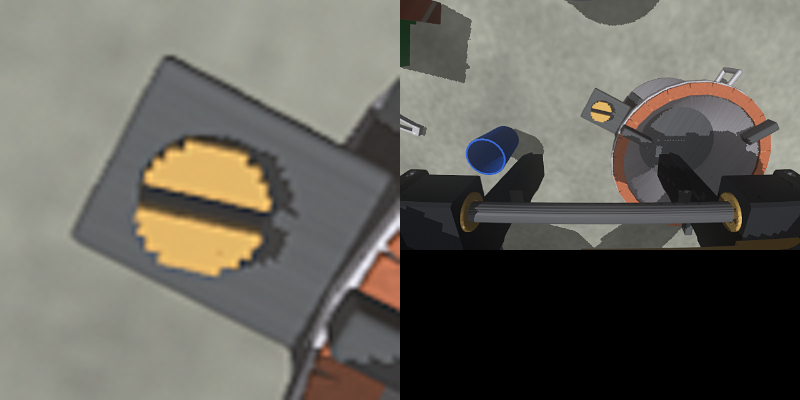

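The screw head is centred at about (321.7,178.2) in the wrist image, with the slot running across it. I'll take a second view from the yaw I expect to use for insertion.

Scaled: -0.125 rad is -0.0313.

```bash
python3 nudge.py '[{"twist": -0.0313, "aperture": 1}, {"twist": -0.0625, "aperture": 1}, {"twist": -0.0938, "aperture": 1}, {"twist": -0.125, "aperture": 1}, {"twist": -0.15, "aperture": 1}]' >/dev/null && python3 nudge.py '[{"twist": -0.0313, "aperture": 1}, {"twist": -0.0625, "aperture": 1}, {"twist": -0.0938, "aperture": 1}, {"twist": -0.125, "aperture": 1}, {"twist": -0.15, "aperture": 1}]'>/dev/null && python3 nudge.py '[{"twist": -0.025, "aperture": 1}, {"twist": -0.0425, "aperture": 1}, {"twist": -0.0425, "aperture": 1}, {"twist": -0.0425, "aperture": 1}]'
cat >> h.py <<'E'
def head(c):
    im=c["image"].astype(int);B,G,R=im[...,0],im[...,1],im[...,2];P=cloud(c)
    y=((R>B+50)&(G>B+30)&(abs(P[...,2]-.14)<.012)&(np.hypot(P[...,0]-.553,P[...,1]+.2)<.03)).astype(np.uint8)
    n,l,st,ce=cv2.connectedComponentsWithStats(y)
    i=np.argsort(-st[1:,4])[:2]+1
    p=np.argwhere(np.isin(l,i))[:,::-1].astype(np.float32)
    h=cv2.convexHull(p);(cen,ax,an)=cv2.fitEllipse(h);mec=cv2.minEnclosingCircle(p)
    # slot dir: hull interior non brass pixels within head at z=.14
    m=np.zeros_like(y);cv2.fillPoly(m,[h.astype(int)],1);s=(m==1)&(~np.isin(l,i))
    v,u=np.nonzero(s);Q=np.array([atz(c,a,b,.14) for a,b in zip(u,v)])[:,:2];w=np.linalg.svd(Q-Q.mean(0))[2][0]
    return np.array(cen),np.array(mec[0]),Q.mean(0),np.arctan2(w[1],w[0]),ce[i],P[np.isin(l,i)].mean(0)
E
python3 - <<'E'
from h import *
from workcell import arm, cam
c=cam.camera("wrist");o=arm.get_obs();print(o["eef_pos"].round(4),o["ee_rot"].round(4),o["joints"].round(3))
pickle.dump((c,o),open("w2.pkl","wb"))
c1=pickle.load(open("w1.pkl","rb"))[0];t=pickle.load(open("c0.pkl","rb"))["top"]
H=[head(x) for x in(c1,c,t)]
for x,hh in zip((c1,c,t),H):print(hh[0],hh[1],atz(x,*hh[0],.14).round(4),"slot",hh[2].round(4),round(hh[3],3),hh[5].round(4))
print(tri(c1,H[0][0],c,H[1][0]),tri(c1,H[0][0],t,H[2][0]),tri(c,H[1][0],t,H[2][0]))
E
```

```text
time_s: 2.62
eef_pos: [0.5492, -0.2029, 0.3017]
ee_rot: [-0.0, 0.65, 0.76, -0.0]
wrist_force: [0.4, 0.1, -0.4]
opening: 1.004
finger_force: 0.0
[ 0.5494 -0.2026  0.3017] [-0.000e+00  6.499e-01  7.600e-01 -2.000e-04] [-0.556  0.164  1.515 -0.     1.463 -0.711]
[321.00305176 178.37428284] [321.23898315 178.68644714] [ 0.5517 -0.1993  0.14  ] slot [ 0.5513 -0.1994] -1.418 [ 0.5516 -0.1994  0.1396]
[321.95852661 174.00218201] [322. 174.] [ 0.5507 -0.1991  0.14  ] slot [ 0.5511 -0.1993] -1.452 [ 0.5506 -0.1993  0.1394]
[402.60574341 217.12236023] [402.55813599 217.30232239] [ 0.5495 -0.199   0.14  ] slot [ 0.5503 -0.1992] 1.739 [ 0.5494 -0.199   0.14  ]
(array([ 0.55086178, -0.19974424,  0.13714195]), np.float64(0.0003326741257330946)) (array([ 0.55046292, -0.1998936 ,  0.1354166 ]), np.float64(0.00025717482662299096)) (array([ 0.55088604, -0.20062538,  0.13356827]), np.float64(0.0004204874637668856))
```

Scaled: 0.19 m is 0.95, -0.03 m is -0.15.

```bash
python3 nudge.py '[{"pos": [0.15, 0.01, -0.025], "aperture": 1}, {"pos": [0.35, 0.02, -0.05], "aperture": 1}, {"pos": [0.55, 0.03, -0.1], "aperture": 1}, {"pos": [0.75, 0.045, -0.15], "aperture": 1}, {"pos": [0.95, 0.06, -0.15], "aperture": 1}]' >/dev/null && python3 nudge.py '[{"pos": [0.2, 0.01, 0], "aperture": 1}, {"pos": [0.4, 0.02, 0], "aperture": 1}, {"pos": [0.6, 0.03, 0], "aperture": 1}, {"pos": [0.8, 0.045, 0], "aperture": 1}, {"pos": [1, 0.06, 0], "aperture": 1}]'>/dev/null && python3 nudge.py '[{"pos": [0.2, 0.01, 0], "aperture": 1}, {"pos": [0.4, 0.02, 0], "aperture": 1}, {"pos": [0.6, 0.03, 0], "aperture": 1}, {"pos": [0.7, 0.045, 0], "aperture": 1}, {"pos": [0.7, 0.045, 0], "aperture": 1}]' && python3 nudge.py '[{"twist": 0.03, "aperture": 1}, {"twist": 0.06, "aperture": 1}, {"twist": 0.09, "aperture": 1}, {"twist": 0.12, "aperture": 1}, {"twist": 0.15, "aperture": 1}]' >/dev/null && python3 nudge.py '[{"twist": 0.03, "aperture": 1}, {"twist": 0.06, "aperture": 1}, {"twist": 0.09, "aperture": 1}, {"twist": 0.12, "aperture": 1}, {"twist": 0.15, "aperture": 1}]' >/dev/null && python3 nudge.py '[{"twist": 0.03, "aperture": 1}, {"twist": 0.06, "aperture": 1}, {"twist": 0.09, "aperture": 1}, {"twist": 0.1, "aperture": 1}, {"twist": 0.1, "aperture": 1}]'
python3 - <<'E'
from h import *
from workcell import arm, cam
c=cam.camera("wrist");o=arm.get_obs();print(o["eef_pos"].round(4),o["ee_rot"].round(4),o["joints"].round(3))
pickle.dump((c,o),open("w3.pkl","wb"))
o_,d=0,0
T=np.linalg.inv(c["world_from_camera"]);p=T[:3,:3]@np.array([.4985,.326,.16])+T[:3,3]
u=int(c["fx"]*p[0]/p[2]+c["cx"]);v=int(c["fy"]*p[1]/p[2]+c["cy"]);print(u,v)
u0=max(u-80,0);v0=max(v-60,0);print(u0,v0)
cv2.imwrite("pics/w3.png",crop(c["image"],u0,u0+160,v0,v0+120,5))
E
```

```text
time_s: 3.92
eef_pos: [0.4974, 0.3306, 0.3315]
ee_rot: [-0.0, 0.647, 0.762, 0.0]
wrist_force: [-0.7, -0.5, -0.2]
opening: 1.0
finger_force: 0.0
time_s: 5.17
eef_pos: [0.4987, 0.3258, 0.3317]
ee_rot: [0.0, 0.998, 0.063, -0.0]
wrist_force: [1.1, 0.1, 0.0]
opening: 1.0
finger_force: 0.0
[0.4987 0.3259 0.3317] [ 2.000e-04  9.979e-01  6.480e-02 -0.000e+00] [ 0.38   0.17   1.448 -0.     1.523  1.821]
320 176
240 116
```

View pics/w3.png

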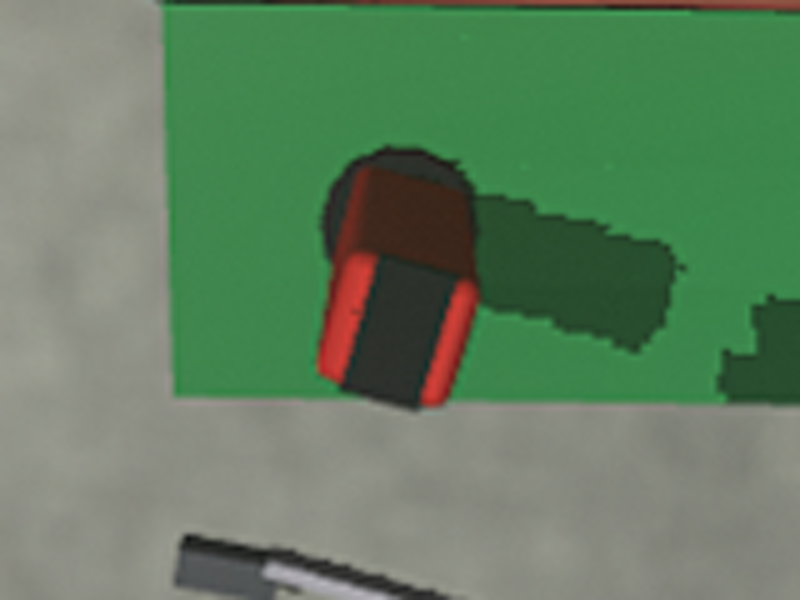

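The crop shows the handle top corners at about (352,252), (478,285), (443,405) and (320,372). The foot is around (400,220).

```bash
python3 - <<'E'
from h import *
c,o=pickle.load(open("w3.pkl","rb"));C=pickle.load(open("c0.pkl","rb"))
k=np.array([(352,252),(478,285),(443,405),(320,372)])/5+np.array([240,116])-.4
W=np.array([atz(c,*p,.191) for p in k]);print(W.round(4),W.mean(0))
for i in range(4):
    d=W[(i+1)%4]-W[i];print(np.hypot(*d[:2]).round(4),np.arctan2(d[1],d[0]).round(3))
ctr=k.mean(0)
print(tri(c,ctr,C["top"],(166.3,226.6)),tri(c,ctr,C["side"],(295+81/4,90+38/4)))
P=cloud(c);im=c["image"].astype(int);B,G,R=im[...,0],im[...,1],im[...,2]
g=(G>R+40)&(G>B+30)&(abs(P[...,2]-.106)<.006)
print(cv2.minAreaRect(P[g][:,:2].astype(np.float32)*1000),np.median(P[g][:,2]))
# rack left edge / upright edges in crop
for p in[(165,5),(173,396)]:print(atz(c,p[0]/5+239.6,p[1]/5+115.6,.106).round(4))
# depth band samples
q=P[(abs(P[...,0]-.5)<.02)&(abs(P[...,1]-.326)<.02)&(P[...,2]>.183)];print(len(q),q.mean(0),cv2.minAreaRect(q[:,:2].astype(np.float32)*1000))
# foot
print([atz(c,p[0]/5+239.6,p[1]/5+115.6,.111).round(4) for p in[(402,147),(322,222),(477,205)]])
E
```

```text
[[0.5145 0.337  0.191 ]
 [0.5115 0.3155 0.191 ]
 [0.4899 0.3185 0.191 ]
 [0.4931 0.34   0.191 ]] [0.50226952 0.32775672 0.191     ]
0.0217 -1.708
0.0218 3.004
0.0217 1.421
0.0215 -0.138
(array([0.5001296 , 0.327786  , 0.18395519]), np.float64(0.0006862956382745341)) (array([0.50027506, 0.32773356, 0.18770619]), np.float64(0.0022722870621314376))
((512.3387451171875, 257.9718017578125), (86.21946716308594, 240.02090454101562), 6.472043991088867) 0.10581813760856973
[0.5412 0.3816 0.106 ]
[0.4564 0.3727 0.106 ]
1276 [0.50813157 0.32796637 0.27021428] ((503.7629089355469, 326.14849853515625), (39.68878173828125, 32.45878982543945), 89.9642562866211)
[array([0.5188, 0.3293, 0.111 ]), array([0.5008, 0.3441, 0.111 ]), array([0.5086, 0.3121, 0.111 ])]
```

Scaled: 0.12 m is 0.6, 0.003 m is 0.015, 0.268 rad is 0.067.

```bash
python3 nudge.py '[{"pos": [0.015, -0.007, 0.1], "twist": 0.03, "aperture": 1}, {"pos": [0.015, -0.007, 0.275], "twist": 0.06, "aperture": 1}, {"pos": [0.015, -0.007, 0.45], "twist": 0.067, "aperture": 1}, {"pos": [0.015, -0.007, 0.6], "twist": 0.067, "aperture": 1}, {"pos": [0.015, -0.007, 0.6], "twist": 0.067, "aperture": 1}]' && python3 nudge.py '[{"pos": [0, 0, 0.1], "aperture": 1}, {"pos": [0, 0, 0.2], "aperture": 0.8}, {"pos": [0, 0, 0.265], "aperture": 0.6}, {"pos": [0, 0, 0.29], "aperture": 0.6}, {"pos": [0, 0, 0.29], "aperture": 0.6}]' && python3 nudge.py '[{"aperture": 0.45}, {"aperture": 0.4}, {"aperture": 0.35}, {"aperture": 0.2}, {"aperture": 0.1}]' 20 && python3 nudge.py '[{"aperture": 0}, {"aperture": 0}, {"aperture": 0}, {"aperture": 0}, {"aperture": 0}]' 50
```

```text
time_s: 5.63
eef_pos: [0.4975, 0.3266, 0.2046]
ee_rot: [0.003, 0.998, -0.068, -0.005]
wrist_force: [0.3, -0.6, -0.5]
opening: 0.998
finger_force: 0.0
time_s: 6.05
eef_pos: [0.5009, 0.3286, 0.1534]
ee_rot: [0.0, 0.998, -0.068, -0.001]
wrist_force: [-0.4, 0.1, -0.4]
opening: 0.725
finger_force: 0.0
time_s: 6.47
eef_pos: [0.5014, 0.3291, 0.1544]
ee_rot: [-0.0, 0.998, -0.069, 0.0]
wrist_force: [-0.7, 0.1, 0.2]
opening: 0.341
finger_force: 0.0
time_s: 6.88
eef_pos: [0.5012, 0.329, 0.1539]
ee_rot: [-0.0, 0.998, -0.069, 0.0]
wrist_force: [-1.0, -1.5, 2.3]
opening: 0.27
finger_force: 50.0
```

```bash
python3 nudge.py '[{"pos": [0, 0, -0.05], "aperture": 0}, {"pos": [0, 0, -0.2], "aperture": 0}, {"pos": [0, 0, -0.4], "aperture": 0}, {"pos": [0, 0, -0.6], "aperture": 0}, {"pos": [0, 0, -0.8], "aperture": 0}]' && python3 nudge.py '[{"pos": [0, 0, -0.08], "aperture": 0}, {"pos": [0.05, 0.2, -0.08], "aperture": 0}, {"pos": [0.1, 0.4, -0.08], "aperture": 0}, {"pos": [0.15, 0.6, -0.08], "aperture": 0}, {"pos": [0.185, 0.79, -0.08], "aperture": 0}]' && python3 nudge.py '[{"pos": [0.05, 0.2, 0], "aperture": 0}, {"pos": [0.1, 0.4, 0], "aperture": 0}, {"pos": [0.145, 0.6, 0], "aperture": 0}, {"pos": [0.19, 0.79, 0], "aperture": 0}, {"pos": [0.235, 0.98, 0], "aperture": 0}]' && python3 nudge.py '[{"pos": [0.05, 0.2, 0], "aperture": 0}, {"pos": [0.1, 0.4, 0], "aperture": 0}, {"pos": [0.145, 0.6, 0], "aperture": 0}, {"pos": [0.19, 0.775, 0], "aperture": 0}, {"pos": [0.19, 0.815, 0], "aperture": 0}]' && python3 nudge.py '[{"twist": -0.03, "aperture": 0}, {"twist": -0.06, "aperture": 0}, {"twist": -0.09, "aperture": 0}, {"twist": -0.12, "aperture": 0}, {"twist": -0.15, "aperture": 0}]' >/dev/null && python3 nudge.py '[{"twist": -0.03, "aperture": 0}, {"twist": -0.06, "aperture": 0}, {"twist": -0.09, "aperture": 0}, {"twist": -0.12, "aperture": 0}, {"twist": -0.15, "aperture": 0}]' >/dev/null && python3 nudge.py '[{"twist": -0.03, "aperture": 0}, {"twist": -0.06, "aperture": 0}, {"twist": -0.09, "aperture": 0}, {"twist": -0.12, "aperture": 0}, {"twist": -0.15, "aperture": 0}]' >/dev/null && python3 nudge.py '[{"twist": -0.01, "aperture": 0}, {"twist": -0.011, "aperture": 0}, {"twist": -0.011, "aperture": 0}]'
python3 - <<'E'
from h import *
from workcell import arm, cam
o=arm.get_obs();print(o["eef_pos"].round(4),o["ee_rot"].round(4),o["joints"].round(3),o["wrist_force"].round(2),o["ft_torque"].round(3))
C={n:cam.camera(n) for n in("side","top","wrist")};pickle.dump((C,o),open("w4.pkl","wb"))
H=np.zeros((600,800,3),np.uint8)
H[:600,:400]=crop(C["side"]["image"],270,350,150,270,5);H[:300,400:]=crop(C["top"]["image"],350,450,180,255,4);H[320:,400:]=cv2.resize(C["wrist"]["image"],(400,250))[0:280] if 0 else np.vstack([cv2.resize(C["wrist"]["image"],(400,250)),np.zeros((30,400,3),np.uint8)])
cv2.imwrite("pics/w4.png",H)
E
```

```text
time_s: 7.3
eef_pos: [0.5005, 0.3288, 0.3156]
ee_rot: [0.0, 0.998, -0.069, -0.0]
wrist_force: [0.5, -0.1, -1.8]
opening: 0.268
finger_force: 50.0
time_s: 7.72
eef_pos: [0.516, 0.1658, 0.3303]
ee_rot: [0.0, 0.998, -0.068, 0.0]
wrist_force: [0.9, 0.2, -1.1]
opening: 0.268
finger_force: 50.0
time_s: 8.13
eef_pos: [0.5355, -0.0351, 0.3303]
ee_rot: [-0.0, 0.998, -0.069, 0.0]
wrist_force: [0.3, 0.3, -0.9]
opening: 0.269
finger_force: 50.0
time_s: 8.55
eef_pos: [0.5509, -0.2052, 0.3296]
ee_rot: [0.001, 0.997, -0.071, -0.0]
wrist_force: [-0.1, 0.5, -0.5]
opening: 0.269
finger_force: 50.0
time_s: 10.05
eef_pos: [0.5512, -0.1994, 0.33]
ee_rot: [-0.0, 0.658, 0.753, 0.0]
wrist_force: [-0.3, -0.4, -1.3]
opening: 0.27
finger_force: 50.0
[ 0.5512 -0.1994  0.33  ] [-0.000e+00  6.578e-01  7.532e-01  1.000e-04] [-0.55   0.149  1.476  0.     1.517 -0.685] [-0.31 -0.36 -1.32] [-0.019 -0.05  -0.02 ]
```

View pics/w4.png

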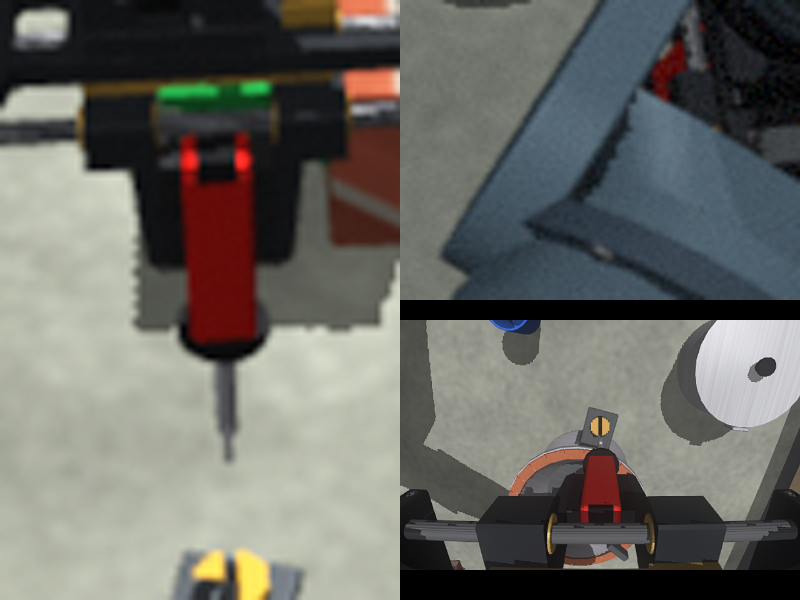

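The driver is held upright with the blade edge-on to the side camera. The tip is at about (315.6,242.4) in the side image and the slot appears roughly aligned. I'll check the tip against the TCP axis.

```bash
cat >> h.py <<'E'
def proj(c,p):
    T=np.linalg.inv(c["world_from_camera"]);q=T[:3,:3]@np.array(p)+T[:3,3]
    x=q[:2]/q[2];x=x*(1+c["k1"]*(x@x));return np.array([c["fx"]*x[0]+c["cx"],c["fy"]*x[1]+c["cy"]])
E
python3 - <<'E'
from h import *
C,o=pickle.load(open("w4.pkl","rb"));s=C["side"];w=C["wrist"]
x,y,z=o["eef_pos"]
for dz in(.038,-.048,-.113):print(proj(s,[x,y,z+dz]).round(1),proj(w,[x,y,z+dz]).round(1))
for n,c in C.items():
    try:h=head(c);print(n,h[0],atz(c,*h[0],.14).round(4),round(h[3],3))
    except Exception as e:print(n,e)
print("side seen handle top",(217/5+270,150+165/5),"foot",(222/5+270,345/5+150))
print(atz(s,315.6-.4,242.4-.4,z-.113).round(4))
cv2.imwrite("pics/w5.png",np.hstack([crop(w["image"],280,360,130,230,5),crop(s["image"],290,340,200,300,5)[:500]]))
E
```

```text
[313.6 180.1] [318.3 329. ]
[315.1 215.7] [319.2 229.5]
[316.2 239.8] [319.5 194.7]
side [315.43655396 266.76831055] [ 0.5478 -0.2028  0.14  ] -1.511
top OpenCV(4.12.0) /io/opencv/modules/imgproc/src/shapedescr.cpp:356: error: (-215:Assertion failed) n >= 0 && (depth == CV_32F || depth == CV_32S) in function 'fitEllipseNoDirect'

wrist [319.55554199 169.74975586] [ 0.551  -0.1993  0.14  ] -1.434
side seen handle top (313.4, 183.0) foot (314.4, 219.0)
[ 0.5499 -0.2051  0.217 ]
```

View pics/w5.png

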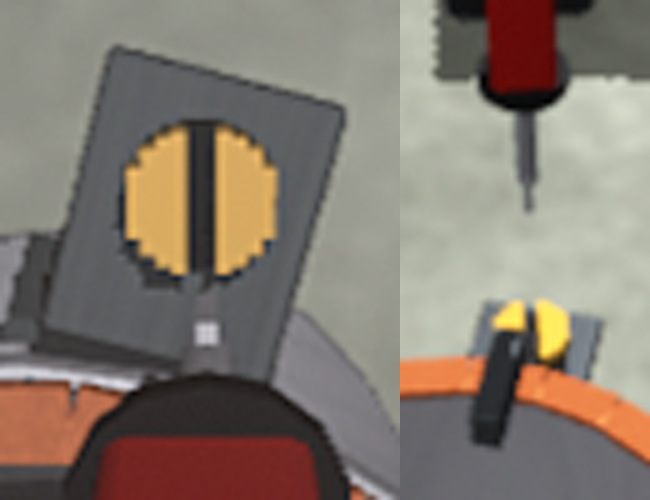

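The tip shows at wrist pixel (321.1,196.4) and the slot centre at (320.3,170), parallel to the blade. I'll offset the yaw by 0.35 rad so the blade rests on the head, descend, and then feel clockwise.

Scaled: 0.064 m is 0.32, 0.055 m is 0.275, -0.35 rad is -0.0875.

```bash
python3 nudge.py '[{"pos": [0, -0.002, 0.1], "twist": -0.03, "aperture": 0}, {"pos": [0, -0.002, 0.2], "twist": -0.06, "aperture": 0}, {"pos": [0, -0.002, 0.275], "twist": -0.0875, "aperture": 0}, {"pos": [0, -0.002, 0.32], "twist": -0.0875, "aperture": 0}, {"pos": [0, -0.002, 0.32], "twist": -0.0875, "aperture": 0}]' && python3 nudge.py '[{"pos": [0, 0, 0.01], "aperture": 0}, {"pos": [0, 0, 0.02], "aperture": 0}, {"pos": [0, 0, 0.03], "aperture": 0}, {"pos": [0, 0, 0.035], "aperture": 0}, {"pos": [0, 0, 0.035], "aperture": 0}]' && python3 nudge.py '[{"pos": [0, 0, 0.005], "aperture": 0}, {"pos": [0, 0, 0.0075], "aperture": 0}, {"pos": [0, 0, 0.01], "aperture": 0}, {"pos": [0, 0, 0.01], "aperture": 0}]'; python3 -c "
from workcell import arm, cam
o=arm.get_obs();print(o['eef_pos'].round(4),o['wrist_force'].round(2),o['ft_torque'].round(3))"
```

```text
time_s: 10.62
eef_pos: [0.5498, -0.1993, 0.2633]
ee_rot: [-0.002, 0.518, 0.855, 0.0]
wrist_force: [-0.6, 0.5, -1.3]
opening: 0.262
finger_force: 50.0
time_s: 11.03
eef_pos: [0.551, -0.2, 0.259]
ee_rot: [0.0, 0.516, 0.856, -0.0]
wrist_force: [0.2, 0.2, -1.0]
opening: 0.27
finger_force: 50.0
time_s: 11.37
eef_pos: [0.5508, -0.1999, 0.2566]
ee_rot: [-0.0, 0.516, 0.856, -0.0]
wrist_force: [-0.1, 0.2, -1.6]
opening: 0.268
finger_force: 50.0
[ 0.5508 -0.1999  0.2566] [-0.14  0.19 -1.59] [-0.046 -0.147  0.018]
```

Scaled: 0.001 m is 0.005.

```bash
for i in 1; do python3 nudge.py '[{"pos": [0, 0, 0.005], "aperture": 0}, {"pos": [0, 0, 0.005], "aperture": 0}, {"pos": [0, 0, 0.005], "aperture": 0}]' ; done | grep -E "pos|force:"; python3 nudge.py '[{"pos": [0, 0, 0.005], "aperture": 0}, {"pos": [0, 0, 0.005], "aperture": 0}, {"pos": [0, 0, 0.005], "aperture": 0}]'| grep -E "pos|force:"; python3 nudge.py '[{"pos": [0, 0, 0.005], "aperture": 0}, {"pos": [0, 0, 0.005], "aperture": 0}, {"pos": [0, 0, 0.005], "aperture": 0}]'| grep -E "pos|t_force:"
```

```text
eef_pos: [0.5508, -0.1999, 0.2556]
wrist_force: [-0.5, 0.7, -0.5]
finger_force: 50.0
eef_pos: [0.5508, -0.1999, 0.2546]
wrist_force: [0.1, 0.3, -0.5]
finger_force: 50.0
eef_pos: [0.5508, -0.1999, 0.2536]
wrist_force: [-0.3, -0.5, -1.6]
```

Scaled: 0.0007 m is 0.0035.

```bash
python3 nudge.py '[{"pos": [0, 0, 0.0035], "aperture": 0}, {"pos": [0, 0, 0.0035], "aperture": 0}, {"pos": [0, 0, 0.0035], "aperture": 0}]' | grep -E "pos|t_force:"; python3 nudge.py '[{"pos": [0, 0, 0.003], "aperture": 0}, {"pos": [0, 0, 0.003], "aperture": 0}, {"pos": [0, 0, 0.003], "aperture": 0}]'| grep -E "pos|t_force:"
```

```text
eef_pos: [0.5508, -0.1999, 0.2529]
wrist_force: [0.0, 0.2, -1.6]
eef_pos: [0.5509, -0.2, 0.2525]
wrist_force: [-0.2, 0.5, 0.3]
```

Scaled: 0.0005 m is 0.0025.

```bash
python3 nudge.py '[{"pos": [0, 0, 0.0025], "aperture": 0}, {"pos": [0, 0, 0.0025], "aperture": 0}, {"pos": [0, 0, 0.0025], "aperture": 0}]'| grep -E "pos|t_force:"
```

```text
eef_pos: [0.5509, -0.2, 0.2521]
wrist_force: [-1.1, 0.6, 0.6]
```

Scaled: 0.0004 m is 0.002.

```bash
python3 nudge.py '[{"pos": [0, 0, 0.002], "aperture": 0}, {"pos": [0, 0, 0.002], "aperture": 0}, {"pos": [0, 0, 0.002], "aperture": 0}]'| grep -E "pos|t_force:"; python3 -c "
from workcell import arm, cam
o=arm.get_obs();print(o['wrist_force'].round(2),o['ft_torque'].round(3))"; python3 nudge.py '[{"twist": 0.0075, "aperture": 0}, {"twist": 0.015, "aperture": 0}, {"twist": 0.0225, "aperture": 0}, {"twist": 0.03, "aperture": 0}, {"twist": 0.03, "aperture": 0}]'| grep -E "pos|t_force:";python3 -c "
from workcell import arm, cam
o=arm.get_obs();print(o['wrist_force'].round(2),o['ft_torque'].round(3))"
```

```text
eef_pos: [0.5509, -0.2, 0.2516]
wrist_force: [0.4, 0.3, 1.1]
[0.37 0.29 1.09] [-0.054 -0.051  0.019]
eef_pos: [0.5511, -0.1998, 0.2516]
wrist_force: [1.0, 0.2, 0.4]
[0.99 0.21 0.4 ] [ 0.062 -0.281 -0.002]
```

Resting at about 2.5 N; I'll keep turning gently.

Scaled: 0.12 rad is 0.03.

```bash
python3 nudge.py '[{"twist": 0.0075, "aperture": 0}, {"twist": 0.015, "aperture": 0}, {"twist": 0.0225, "aperture": 0}, {"twist": 0.03, "aperture": 0}, {"twist": 0.03, "aperture": 0}]'| grep -E "pos|t_force:"; python3 nudge.py '[{"twist": 0.0075, "aperture": 0}, {"twist": 0.015, "aperture": 0}, {"twist": 0.0225, "aperture": 0}, {"twist": 0.0275, "aperture": 0}, {"twist": 0.0275, "aperture": 0}]'| grep -E "pos|t_force:";python3 -c "
from workcell import arm, cam
o=arm.get_obs();print(o['wrist_force'].round(2),o['ft_torque'].round(3),o['ee_rot'].round(4))"
```

```text
eef_pos: [0.5506, -0.1999, 0.2511]
wrist_force: [-0.1, 0.2, -0.9]
eef_pos: [0.5507, -0.1999, 0.2513]
wrist_force: [0.4, 0.7, -1.4]
[ 0.35  0.74 -1.43] [-0.054 -0.051  0.016] [-2.000e-04  6.573e-01  7.536e-01 -1.000e-04]
```

The force is back to baseline, so the blade has dropped into the slot. Lowering it now.

Scaled: 0.0015 m is 0.0075, 0.001 m is 0.005.

```bash
python3 nudge.py '[{"pos": [0, 0, 0.0025], "aperture": 0}, {"pos": [0, 0, 0.005], "aperture": 0}, {"pos": [0, 0, 0.0075], "aperture": 0}, {"pos": [0, 0, 0.0075], "aperture": 0}]'| grep -E "pos|t_force:"; python3 nudge.py '[{"pos": [0, 0, 0.0025], "aperture": 0}, {"pos": [0, 0, 0.005], "aperture": 0}, {"pos": [0, 0, 0.0075], "aperture": 0}, {"pos": [0, 0, 0.0075], "aperture": 0}]'| grep -E "pos|t_force:"; python3 nudge.py '[{"pos": [0, 0, 0.0025], "aperture": 0}, {"pos": [0, 0, 0.005], "aperture": 0}, {"pos": [0, 0, 0.0075], "aperture": 0}, {"pos": [0, 0, 0.0075], "aperture": 0}]'| grep -E "pos|t_force:"
```

```text
eef_pos: [0.5508, -0.1999, 0.2498]
wrist_force: [-0.2, 0.8, -1.4]
eef_pos: [0.5508, -0.1999, 0.2484]
wrist_force: [0.1, 0.6, -1.2]
eef_pos: [0.5508, -0.1999, 0.2468]
wrist_force: [0.5, 0.4, -0.6]
```

Scaled: 0.2 rad is 0.05.

```bash
cat > t.py <<'E'
from workcell import arm, cam
import numpy as np
o=arm.get_obs();q=o['ee_rot'];print(o['wrist_force'].round(2),o['ft_torque'].round(3),o['eef_pos'].round(4),'yaw',round(2*np.arctan2(q[2],q[1]),4),'j6',o['joints'][5].round(3),o['effort'][5].round(3))
E
python3 t.py; python3 nudge.py '[{"twist": 0.01, "aperture": 0}, {"twist": 0.02, "aperture": 0}, {"twist": 0.03, "aperture": 0}, {"twist": 0.04, "aperture": 0}, {"twist": 0.05, "aperture": 0}]'>/dev/null; python3 t.py; python3 nudge.py '[{"twist": 0.01, "aperture": 0}, {"twist": 0.02, "aperture": 0}, {"twist": 0.03, "aperture": 0}, {"twist": 0.04, "aperture": 0}, {"twist": 0.05, "aperture": 0}]'>/dev/null; python3 t.py;  python3 nudge.py '[{"twist": 0.01, "aperture": 0}, {"twist": 0.02, "aperture": 0}, {"twist": 0.03, "aperture": 0}, {"twist": 0.04, "aperture": 0}, {"twist": 0.05, "aperture": 0}]'>/dev/null; python3 t.py
```

```text
[ 0.54  0.41 -0.6 ] [-0.046 -0.082 -0.027] [ 0.5508 -0.1999  0.2468] yaw 1.7067 j6 -0.687 -0.0
[-0.88  0.19 -1.06] [0.024 0.092 0.028] [ 0.5507 -0.1999  0.247 ] yaw 1.5049 j6 -0.485 -0.634
[-0.32  0.14 -1.12] [0.013 0.177 0.083] [ 0.5506 -0.1999  0.2469] yaw 1.3049 j6 -0.285 -0.587
[-0.49 -0.53 -0.61] [0.029 0.111 0.057] [ 0.5506 -0.1999  0.2469] yaw 1.105 j6 -0.085 -0.587
```

Scaled: 0.06 rad is 0.015.

```bash
python3 nudge.py '[{"twist": 0.0075, "aperture": 0}, {"twist": 0.015, "aperture": 0}, {"twist": 0.0225, "aperture": 0}, {"twist": 0.03, "aperture": 0}, {"twist": 0.03, "aperture": 0}]'>/dev/null; python3 t.py; python3 nudge.py '[{"twist": 0.005, "aperture": 0}, {"twist": 0.01, "aperture": 0}, {"twist": 0.015, "aperture": 0}, {"twist": 0.015, "aperture": 0}]'>/dev/null; python3 t.py;  python3 nudge.py '[{"twist": 0.005, "aperture": 0}, {"twist": 0.01, "aperture": 0}, {"twist": 0.01, "aperture": 0}]'>/dev/null; python3 t.py
```

```text
[-0.93  0.25 -0.73] [-0.011  0.176  0.071] [ 0.5507 -0.1999  0.247 ] yaw 0.9859 j6 0.034 0.467
[ 0.15  0.46 -0.67] [-0.015  0.268  0.033] [ 0.5507 -0.1999  0.2469] yaw 0.9255 j6 0.095 0.317
[-1.74 -0.35 -0.59] [0.008 0.249 0.101] [ 0.5507 -0.1999  0.247 ] yaw 0.8852 j6 0.135 0.312
```

Scaled: 0.04 rad is 0.01.

```bash
python3 nudge.py '[{"twist": 0.005, "aperture": 0}, {"twist": 0.01, "aperture": 0}, {"twist": 0.01, "aperture": 0}]'>/dev/null; python3 t.py; python3 nudge.py '[{"twist": 0.005, "aperture": 0}, {"twist": 0.01, "aperture": 0}, {"twist": 0.01, "aperture": 0}]'>/dev/null; python3 t.py;  python3 nudge.py '[{"twist": 0.005, "aperture": 0}, {"twist": 0.0075, "aperture": 0}, {"twist": 0.0075, "aperture": 0}]'>/dev/null; python3 t.py
```

```text
[-0.74 -0.08 -0.85] [0.029 0.347 0.087] [ 0.5508 -0.1999  0.247 ] yaw 0.8452 j6 0.175 0.313
[-1.9   0.54 -0.69] [0.042 0.374 0.055] [ 0.5508 -0.1999  0.247 ] yaw 0.8052 j6 0.215 0.313
[-1.5   0.04 -0.78] [0.099 0.331 0.067] [ 0.5508 -0.1999  0.247 ] yaw 0.776 j6 0.244 0.213
```

Scaled: 0.03 rad is 0.0075.

```bash
python3 nudge.py '[{"twist": 0.005, "aperture": 0}, {"twist": 0.0075, "aperture": 0}, {"twist": 0.0075, "aperture": 0}]'>/dev/null; python3 t.py; python3 nudge.py '[{"twist": 0.005, "aperture": 0}, {"twist": 0.0075, "aperture": 0}, {"twist": 0.0075, "aperture": 0}]'>/dev/null; python3 t.py;  python3 nudge.py '[{"twist": 0.005, "aperture": 0}, {"twist": 0.0075, "aperture": 0}, {"twist": 0.0075, "aperture": 0}]'>/dev/null; python3 t.py
```

```text
[-1.58  0.34 -1.37] [0.046 0.385 0.061] [ 0.5508 -0.1999  0.247 ] yaw 0.7459 j6 0.274 0.212
[-1.55  0.12 -0.62] [0.045 0.348 0.053] [ 0.5508 -0.1999  0.247 ] yaw 0.7159 j6 0.304 0.213
[-1.38 -0.05 -0.82] [0.019 0.346 0.013] [ 0.5508 -0.1999  0.247 ] yaw 0.6859 j6 0.334 0.213
```

Scaled: 0.03 rad is 0.0075.

```bash
python3 nudge.py '[{"twist": 0.005, "aperture": 0}, {"twist": 0.0075, "aperture": 0}, {"twist": 0.0075, "aperture": 0}]'>/dev/null; python3 t.py; python3 nudge.py '[{"twist": 0.005, "aperture": 0}, {"twist": 0.0075, "aperture": 0}, {"twist": 0.0075, "aperture": 0}]'>/dev/null; python3 t.py;  python3 nudge.py '[{"twist": 0.005, "aperture": 0}, {"twist": 0.005, "aperture": 0}, {"twist": 0.005, "aperture": 0}]'>/dev/null; python3 t.py
```

```text
[-1.33 -0.32 -1.82] [-0.006  0.366  0.043] [ 0.5508 -0.1999  0.247 ] yaw 0.6559 j6 0.364 0.213
[-1.18  1.05 -0.66] [-0.044  0.381  0.032] [ 0.5509 -0.1999  0.247 ] yaw 0.6259 j6 0.394 0.213
[-1.31 -0.12 -2.11] [-0.076  0.385  0.02 ] [ 0.5508 -0.1999  0.247 ] yaw 0.6067 j6 0.414 0.111
```

```bash
python3 - <<'E'
from h import *
from workcell import arm, cam
C={n:cam.camera(n) for n in("side","wrist")}
o=arm.get_obs();w=C["wrist"];print(proj(w,[.5508,-.1995,.14]),proj(C["side"],[.5508,-.1995,.14]))
pickle.dump((C,o),open("w6.pkl","wb"))
cv2.imwrite("pics/w6.png",np.hstack([crop(w["image"],265,375,110,210,4),crop(C["side"]["image"],280,360,190,290,4)]))
E
```

```text
[319.96099135 198.31752791] [317.07141249 265.56552061]
```

View pics/w6.png

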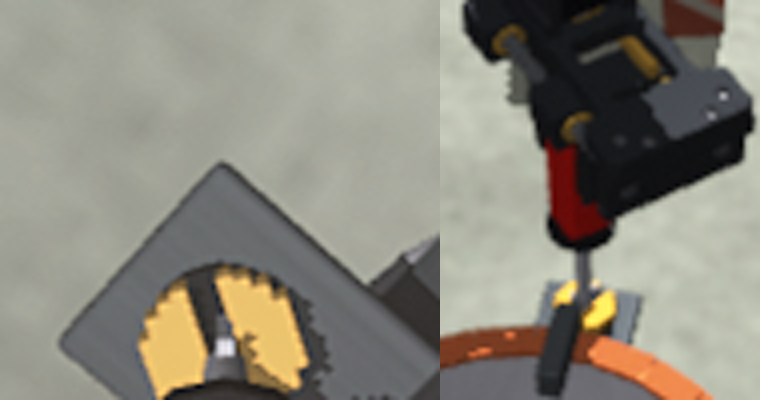

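```bash
python3 - <<'E'
from h import *
C,o=pickle.load(open("w6.pkl","rb"));w=C["wrist"]
f=lambda p,z=.14:atz(w,p[0]/4+265-.4,p[1]/4+110-.4,z)
# slot edges: left edge (190,275)-(210,345); right edge (216,270)-(238,340)
for a,b in[((190,278),(208,348)),((215,270),(238,338)),((202,272),(222,338))]:
    d=f(b)-f(a);print(np.arctan2(d[1],d[0]).round(3))
E
```

```text
-2.3
-2.222
-2.256
```

The slot is now at yaw 0.885, so it has turned about 0.82 rad and lags the blade by its slack. There is no stop torque yet, so I'll continue.

The manual's scale: shifts go in shares of 0.2 m and turns go in shares of 4 rad. Converting my numbers, 0.03 rad is 0.0075.

```bash
python3 nudge.py '[{"twist": 0.005, "aperture": 0}, {"twist": 0.0075, "aperture": 0}, {"twist": 0.0075, "aperture": 0}]'>/dev/null; python3 t.py; python3 nudge.py '[{"twist": 0.005, "aperture": 0}, {"twist": 0.0075, "aperture": 0}, {"twist": 0.0075, "aperture": 0}]'>/dev/null; python3 t.py
```

```text
[-1.65  0.28 -1.93] [-0.062  0.395  0.067] [ 0.5509 -0.1999  0.247 ] yaw 0.5759 j6 0.444 0.212
[-1.39 -0.73 -1.05] [-0.054  0.377 -0.   ] [ 0.5509 -0.1999  0.247 ] yaw 0.5459 j6 0.474 0.213
```

Scaled: 0.03 rad is 0.0075.

```bash
python3 nudge.py '[{"twist": 0.005, "aperture": 0}, {"twist": 0.0075, "aperture": 0}, {"twist": 0.0075, "aperture": 0}]'>/dev/null; python3 t.py; python3 nudge.py '[{"twist": 0.005, "aperture": 0}, {"twist": 0.0075, "aperture": 0}, {"twist": 0.0075, "aperture": 0}]'>/dev/null; python3 t.py
```

```text
[-1.18 -0.1  -1.38] [-0.024  0.357  0.053] [ 0.5509 -0.2     0.247 ] yaw 0.5159 j6 0.504 0.213
[-0.41  0.37 -1.38] [-0.094  0.375  0.036] [ 0.5509 -0.2     0.247 ] yaw 0.4859 j6 0.534 0.238
```

Scaled: 0.02 rad is 0.005.

```bash
python3 nudge.py '[{"twist": 0.0025, "aperture": 0}, {"twist": 0.005, "aperture": 0}, {"twist": 0.005, "aperture": 0}]'>/dev/null; python3 t.py; python3 nudge.py '[{"twist": 0.0025, "aperture": 0}, {"twist": 0.005, "aperture": 0}, {"twist": 0.005, "aperture": 0}]'>/dev/null; python3 t.py
```

```text
[-1.28 -0.33 -0.08] [-0.086  0.337  0.067] [ 0.5509 -0.2     0.247 ] yaw 0.466 j6 0.554 0.227
[-1.59 -0.5  -1.65] [-0.135  0.328  0.121] [ 0.5509 -0.2     0.247 ] yaw 0.446 j6 0.574 0.245
```

Scaled: 0.02 rad is 0.005.

```bash
python3 nudge.py '[{"twist": 0.0025, "aperture": 0}, {"twist": 0.005, "aperture": 0}, {"twist": 0.005, "aperture": 0}]'>/dev/null; python3 t.py; python3 nudge.py '[{"aperture": 0}]'>/dev/null; python3 t.py;python3 nudge.py '[{"aperture": 0}]'>/dev/null; python3 t.py
```

```text
[-1.24 -0.04 -1.61] [-0.112  0.335  0.132] [ 0.5509 -0.2     0.247 ] yaw 0.4261 j6 0.594 0.274
[-1.45 -0.36 -0.67] [-0.11   0.283  0.149] [ 0.5509 -0.1999  0.247 ] yaw 0.4268 j6 0.593 0.178
[-1.68  0.35 -1.44] [-0.169  0.365  0.177] [ 0.5509 -0.2     0.247 ] yaw 0.4269 j6 0.593 0.145
```

Scaled: 0.03 rad is 0.0075.

```bash
python3 nudge.py '[{"twist": 0.0025, "aperture": 0}, {"twist": 0.005, "aperture": 0}, {"twist": 0.0075, "aperture": 0}, {"twist": 0.0075, "aperture": 0}]'>/dev/null; python3 t.py; python3 nudge.py '[{"aperture": 0}]'>/dev/null; python3 t.py;python3 nudge.py '[{"aperture": 0}]'>/dev/null; python3 t.py
python3 - <<'E'
from h import *
from workcell import arm, cam
w=cam.camera("wrist")
pickle.dump(w,open("w7.pkl","wb"))
cv2.imwrite("pics/w7.png",crop(w["image"],265,375,110,210,5))
E
```

```text
[-1.9  -0.99 -1.58] [-0.194  0.256  0.19 ] [ 0.5509 -0.2     0.247 ] yaw 0.396 j6 0.624 0.325
[-0.71 -1.39 -0.95] [-0.152  0.288  0.233] [ 0.5509 -0.1999  0.247 ] yaw 0.3968 j6 0.623 0.225
[-0.74  0.   -1.94] [-0.141  0.26   0.139] [ 0.5508 -0.2     0.247 ] yaw 0.3968 j6 0.623 0.191
```

View pics/w7.png

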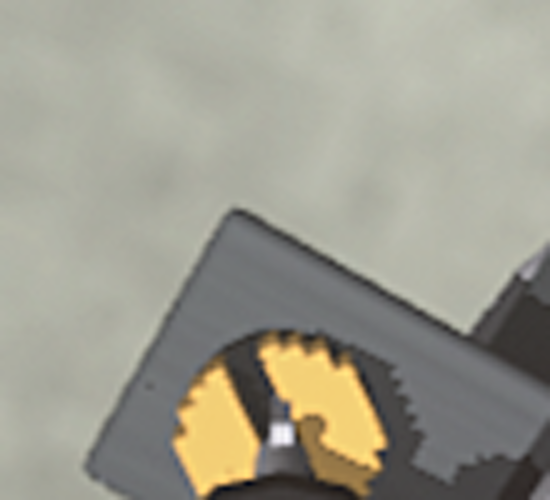

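The slot now lags the blade by about 0.4 rad and the torque is about 0.19 N·m against 0.05 while turning, so the screw is on its stop. I'll back the blade off within its slack, lift it, and look again.

Scaled: -0.18 rad is -0.045.

```bash
python3 nudge.py '[{"twist": -0.015, "aperture": 0}, {"twist": -0.03, "aperture": 0}, {"twist": -0.045, "aperture": 0}, {"twist": -0.06, "aperture": 0}, {"twist": -0.075, "aperture": 0}]' >/dev/null; python3 t.py; python3 nudge.py '[{"pos": [0, 0, -0.015], "aperture": 0}, {"pos": [0, 0, -0.04], "aperture": 0}, {"pos": [0, 0, -0.075], "aperture": 0}, {"pos": [0, 0, -0.15], "aperture": 0}, {"pos": [0, 0, -0.25], "aperture": 0}]' >/dev/null; python3 t.py; python3 nudge.py '[{"pos": [0, 0, -0.1], "aperture": 0}, {"pos": [0, 0, -0.165], "aperture": 0}, {"pos": [0, 0, -0.165], "aperture": 0}, {"pos": [0, 0, -0.165], "aperture": 0}]' >/dev/null; python3 t.py
python3 - <<'E'
from h import *
from workcell import arm, cam
w=cam.camera("wrist");pickle.dump(w,open("w8.pkl","wb"))
h=head(w);print(h[0],atz(w,*h[0],.14),h[3]+np.pi if h[3]<0 else h[3])
E
```

```text
[-0.08 -0.55 -1.75] [-0.033 -0.016  0.034] [ 0.5512 -0.1998  0.2472] yaw 0.6995 j6 0.321 0.955
[-0.32  0.51 -1.55] [-0.05   0.033  0.028] [ 0.5503 -0.1995  0.2968] yaw 0.6953 j6 0.325 0.001
[-0.44 -0.03 -1.49] [ 0.007 -0.061 -0.036] [ 0.5512 -0.2001  0.3309] yaw 0.6963 j6 0.324 0.011
[319.3197937  170.06263733] [ 0.55144528 -0.19896475  0.14      ] 0.7654158974855378
```

The slot turned from 1.708 to 0.765, about 0.94 rad, which agrees with being at the stop. Now I'll return the driver to its hole.

Scaled: 0.6 rad is 0.15.

```bash
python3 nudge.py '[{"twist": 0.03, "aperture": 0}, {"twist": 0.06, "aperture": 0}, {"twist": 0.09, "aperture": 0}, {"twist": 0.12, "aperture": 0}, {"twist": 0.15, "aperture": 0}]' >/dev/null && python3 nudge.py '[{"twist": 0.03, "aperture": 0}, {"twist": 0.0585, "aperture": 0}, {"twist": 0.0585, "aperture": 0}, {"twist": 0.0585, "aperture": 0}]' >/dev/null; python3 t.py; python3 nudge.py '[{"pos": [-0.05, -0.15, 0], "aperture": 0}, {"pos": [-0.1, -0.35, 0], "aperture": 0}, {"pos": [-0.135, -0.55, 0], "aperture": 0}, {"pos": [-0.185, -0.75, 0], "aperture": 0}, {"pos": [-0.225, -0.95, 0], "aperture": 0}]'>/dev/null && python3 nudge.py '[{"pos": [-0.05, -0.2, 0], "aperture": 0}, {"pos": [-0.1, -0.4, 0], "aperture": 0}, {"pos": [-0.145, -0.6, 0], "aperture": 0}, {"pos": [-0.19, -0.79, 0], "aperture": 0}, {"pos": [-0.235, -0.98, 0], "aperture": 0}]' >/dev/null&& python3 nudge.py '[{"pos": [-0.05, -0.2, 0], "aperture": 0}, {"pos": [-0.1, -0.4, 0], "aperture": 0}, {"pos": [-0.145, -0.6, 0], "aperture": 0}, {"pos": [-0.15, -0.655, 0], "aperture": 0}, {"pos": [-0.15, -0.655, 0], "aperture": 0}]' >/dev/null; python3 nudge.py '[{"aperture": 0}, {"aperture": 0}]' >/dev/null; python3 t.py
python3 - <<'E'
from h import *
from workcell import arm, cam
C={n:cam.camera(n) for n in("side","wrist","top")};o=arm.get_obs();pickle.dump((C,o),open("w9.pkl","wb"))
x,y,z=o["eef_pos"];w,s=C["wrist"],C["side"]
print(proj(w,[x,y,z-.113]),proj(s,[x,y,z-.113]),proj(s,[x,y,z+.03]),proj(w,[.5015,.3277,.106]))
a=crop(w["image"],260,380,140,240,4);u,v=proj(s,[x,y,z-.05]).astype(int)
print(u-40,v-60);cv2.imwrite("pics/w9.png",np.hstack([a,crop(s["image"],u-40,u+40,max(v-60,0),max(v-60,0)+100,4)]))
E
```

```text
[ 0.56  0.15 -1.43] [ 0.043  0.01  -0.006] [ 0.5504 -0.1996  0.3285] yaw -0.134 j6 1.154 0.411
[-0.17 -0.06 -1.58] [ 0.044 -0.016 -0.011] [0.5009 0.3276 0.3295] yaw -0.1368 j6 2.089 -0.024
[321.42945405 195.93613058] [315.67695333  90.29311661] [313.99983379  40.46929118] [320.81984209 162.89927182]
274 9
```

View pics/w9.png

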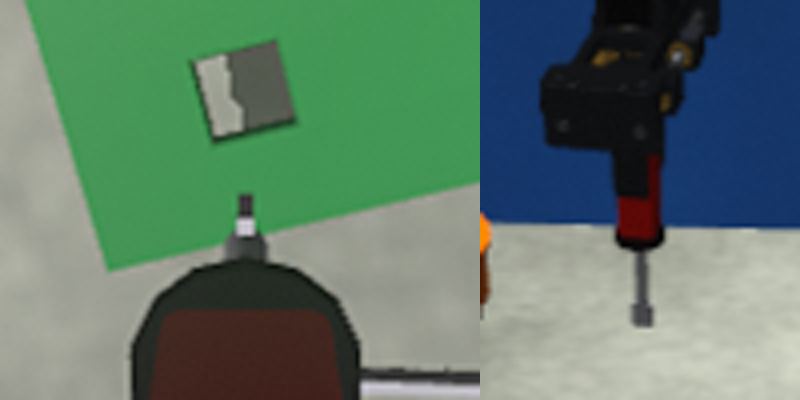

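The hole centre is at wrist pixel (321,163), which matches (0.5015,0.3277), and the blade is straight above it. Lowering.

Scaled: 0.1 m is 0.5, 0.095 m is 0.475.

```bash
python3 nudge.py '[{"pos": [0.003, 0, 0.1], "aperture": 0}, {"pos": [0.003, 0, 0.25], "aperture": 0}, {"pos": [0.003, 0, 0.375], "aperture": 0}, {"pos": [0.003, 0, 0.475], "aperture": 0}, {"pos": [0.003, 0, 0.5], "aperture": 0}]' >/dev/null; python3 t.py; python3 nudge.py '[{"pos": [0, 0, 0.075], "aperture": 0}, {"pos": [0, 0, 0.15], "aperture": 0}, {"pos": [0, 0, 0.225], "aperture": 0}, {"pos": [0, 0, 0.3], "aperture": 0}, {"pos": [0, 0, 0.335], "aperture": 0}]' >/dev/null; python3 nudge.py '[{"pos": [0, 0, 0.01], "aperture": 0}, {"pos": [0, 0, 0.02], "aperture": 0}, {"pos": [0, 0, 0.03], "aperture": 0}, {"pos": [0, 0, 0.03], "aperture": 0}]' >/dev/null; python3 t.py;  python3 nudge.py '[{"pos": [0, 0, 0.005], "aperture": 0}, {"pos": [0, 0, 0.005], "aperture": 0}, {"pos": [0, 0, 0.005], "aperture": 0}]' >/dev/null; python3 t.py
```

```text
[-0.1   0.08 -1.08] [0.002 0.074 0.024] [0.4998 0.3268 0.2261] yaw -0.1387 j6 2.09 -0.001
[ 0.11  0.84 -0.82] [ 0.061  0.015 -0.022] [0.5018 0.3289 0.1578] yaw -0.1373 j6 2.091 -0.002
[-0.71 -1.19 -1.53] [0.012 0.022 0.008] [0.5014 0.3289 0.1564] yaw -0.1371 j6 2.091 -0.0
```

Scaled: 0.001 m is 0.005.

```bash
python3 nudge.py '[{"pos": [0, 0, 0.005], "aperture": 0}, {"pos": [0, 0, 0.005], "aperture": 0}, {"pos": [0, 0, 0.005], "aperture": 0}]' >/dev/null; python3 t.py;  python3 nudge.py '[{"pos": [0, 0, 0.005], "aperture": 0}, {"pos": [0, 0, 0.005], "aperture": 0}, {"pos": [0, 0, 0.005], "aperture": 0}]' >/dev/null; python3 t.py; python3 nudge.py '[{"pos": [0, 0, 0.0025], "aperture": 0}, {"pos": [0, 0, 0.0025], "aperture": 0}, {"pos": [0, 0, 0.0025], "aperture": 0}]' >/dev/null; python3 t.py
```

```text
[-0.23 -0.54 -0.82] [ 0.055  0.053 -0.012] [0.5012 0.3288 0.155 ] yaw -0.1371 j6 2.091 -0.0
[ 0.07 -0.5  -0.45] [-0.042  0.04   0.014] [0.5013 0.3288 0.1539] yaw -0.1371 j6 2.091 -0.0
[-2.17 -0.74  4.  ] [-0.18   0.296 -0.028] [0.5013 0.3288 0.1539] yaw -0.1372 j6 2.091 -0.007
```

The foot is seated, with contact at about 5 N. Releasing and rising.

Scaled: -0.0003 m is -0.0015.

```bash
python3 nudge.py '[{"pos": [0, 0, -0.0015], "aperture": 0}, {"pos": [0, 0, -0.0015], "aperture": 0}, {"pos": [0, 0, -0.0015], "aperture": 0}]' 5 ; python3 nudge.py '[{"aperture": 0.35}, {"aperture": 0.5}, {"aperture": 0.65}, {"aperture": 0.65}, {"aperture": 0.65}]'; python3 nudge.py '[{"pos": [0, 0, -0.05], "aperture": 0.65}, {"pos": [0, 0, -0.2], "aperture": 0.65}, {"pos": [0, 0, -0.4], "aperture": 0.65}, {"pos": [0, 0, -0.6], "aperture": 0.65}, {"pos": [0, 0, -0.8], "aperture": 0.65}]'; python3 nudge.py '[{"pos": [0, 0, -0.08], "aperture": 0.65}, {"pos": [0, 0, -0.08], "aperture": 0.65}, {"pos": [0, 0, -0.08], "aperture": 0.65}, {"pos": [0, 0, -0.08], "aperture": 0.65}]'
python3 - <<'E'
from h import *
from workcell import arm, cam
C={n:cam.camera(n) for n in("side","wrist","top")}
C0=pickle.load(open("c0.pkl","rb"))
cv2.imwrite("pics/w10.png",np.vstack([np.hstack([crop(C["wrist"]["image"],250,390,110,210,3)[:300,:400],crop(C["side"]["image"],280,380,90,190,3),np.zeros((300,100,3),np.uint8)]),np.hstack([C["top"]["image"][150:330,0:400],C0["top"]["image"][150:330,0:400]])]))
E
```

```text
time_s: 28.38
eef_pos: [0.5014, 0.3288, 0.1539]
ee_rot: [-0.0, 0.998, -0.069, 0.0]
wrist_force: [-1.5, -1.3, 2.2]
opening: 0.268
finger_force: 5.0
time_s: 28.8
eef_pos: [0.5013, 0.3288, 0.1537]
ee_rot: [-0.0, 0.998, -0.069, -0.0]
wrist_force: [-0.1, -0.8, 0.8]
opening: 0.621
finger_force: 0.0
time_s: 29.22
eef_pos: [0.5009, 0.3287, 0.3162]
ee_rot: [-0.0, 0.998, -0.069, -0.0]
wrist_force: [0.7, -0.5, 1.2]
opening: 0.65
finger_force: 0.0
time_s: 29.55
eef_pos: [0.5006, 0.3285, 0.3286]
ee_rot: [0.0, 0.998, -0.069, -0.001]
wrist_force: [0.0, 0.6, -1.1]
opening: 0.65
finger_force: 0.0
```

View pics/w10.png

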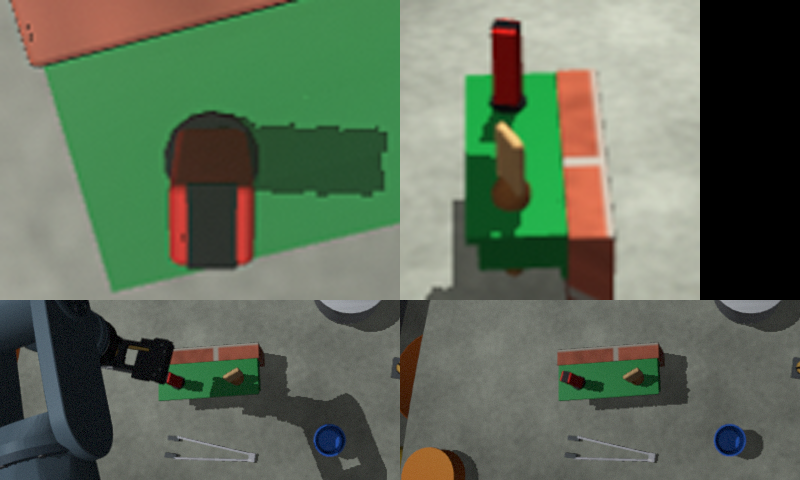

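The driver stands upright with its foot flat on the rack (side crop (508,105)). The stick, cup and tongs are where they started. Handing in.

```bash
python3 -c "
from workcell import arm, cam
print(arm.close_job())"
```

```text
the job is handed in; nothing more can be done
None
```

The screw turned about 0.94 rad to its stop (torque rose from about 0.05 to 0.19 N·m), the screwdriver is back upright and home in its rack hole, nothing else looks disturbed, and the job is handed in at about 30 s.

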